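Set and lock the pull-to-lock knob of a trainer base unit

TASK

Set and lock the supply knob on the electronics trainer: turn it (anticlockwise) to the raised mark on the ring around it, then pull it straight up and out so that it locks, and let go. The catch is worn and sits a little off the mark, up to 13 degrees to one side or the other, so feel for it with a light pull of a few newtons and never haul on the knob or twist it on while the catch bites. Leave the other things on and around the unit alone.

Things in the scene. Friction and masses are not known exactly. Their poses are not given: they have to be found in the camera images.
- spindle (a joint): Turn of the knob, rad, growing anticlockwise seen from above; stops at -1.3 and 1.7. Starts at -1.0 to -0.6; the mark lies at -0.2 to 0.2 (compare pointer with mark). Friction about 0.05 N m; it stays where it is left.
- knob (a joint): How far the knob is pulled up out of the unit, m: 0 pushed in (start), 0.012 fully out at its end stop. Its weight is 0.7 N, and sliding friction of about 2 N holds it. Off the notch it comes only 7.5 mm before going solid, and when let go the catch's spring draws it back some way. In the notch it comes all the way out and can no longer turn.
- knob_grip (a point): Grip centre of the knob, on its upright axis, 32 mm above the panel while pushed in. Grey plastic: a round skirt 48 mm across, its top 11 mm above the panel, and on it an upright grip bar 46 mm long, 14 mm thick, its top 45 mm above the panel. x axis along the bar towards the pointer, z up. Round the bar the space is free above 12 mm over the panel.
- pointer (a point): Tip of the knob's pointer, a short white nose at the rim of the skirt, 27.5 mm from the knob's axis at one end of the bar, 6 mm above the panel; a white line on top of the bar leads to it.
- mark (a point): Inner end of the raised mark, a plain metal tab 20 mm long, 6 mm wide, its top 7 mm above the panel, on the flat dark ring round the knob, 31 mm from the knob's axis. The pointer faces it when the knob is at the mark. The catch's notch, hidden under the panel, lies 0.08 to 0.22 rad off it, to one side or the other.
- base_unit: The trainer base unit, a fixed low box 220 x 280 x 70 mm with a black level top panel; origin at the centre of its underside, on the bench; z up. The knob stands on its top panel, 30 mm towards -x and 60 mm towards +y of its centre, in its own axes.
- catch_pin: Sprung steel pin on the knob, hidden under the panel; origin on the knob's axis at panel height. Off the notch it meets a plate at 1.5 mm of pull: the pull jumps to about 4 N, then rises 0.8 N per mm until solid at 7.5 mm. Turned with the knob 4 to 6 mm out, it springs into the notch (0.03 rad play each side) and the pull drops to 3 N or less. Bears 15 N at most, upward or sideways.
- screwdriver: Bystander: a screwdriver lying loose on the bench to the left (+y side) of the unit. Leave alone.
- tray: Bystander: a clear parts tray 100 x 75 x 30 mm, loose on the bench on the unit's -y side. Leave alone.
- module: Bystander: a small black plug-in module 40 x 30 x 22 mm, loose on the unit's panel. Leave alone.

How it is judged:
On the way, in this order (a step that is already met when the one before it is completed fails the run):
1. the pointer is turned to the mark (within 9 mm) while the knob is not yet locked out (horizontal distance between pointer and mark below 0.009 m and value of joint knob below 0.0085 m), for 0.05 s.
2. the knob is pulled out and locked (value of joint knob above 0.009 m), for 0.2 s.
At the end, for the whole second after the job is handed in: The knob stands at least 9 mm out (of 12 mm; unlocked it stops at 7.5 mm), with its pointer no more than 9 mm (horizontally) from the mark's inner end, at rest and released (value of joint knob above 0.009 m and horizontal distance between pointer and mark below 0.009 m and velocity of joint spindle between -0.05 and 0.05 rad/s and velocity of joint knob between -0.005 and 0.005 m/s); the robot touches nothing.
It fails at once if the catch pin is loaded with more than 15 N (knob hauled against the plate or twisted in the notch) (contact force between catch_pin and anything else above 15 N).
It fails at once if the screwdriver is moved more than 15 mm (distance of screwdriver from where it was at the start of the episode above 0.015 m).
It fails at once if the tray is moved more than 15 mm (distance of tray from where it was at the start of the episode above 0.015 m).
It fails at once if the module is moved more than 15 mm (distance of module from where it was at the start of the episode above 0.015 m).
It also fails if it takes over 48 s, if anything falls off the work surface, if the arm or the gripper's body presses on something with over 40 N, if the wrist force passes 120 N, or if a joint passes its speed limit or range.

ROBOT

A 6-joint arm with a two-finger parallel gripper is mounted at the origin on the work surface. World frame = base frame: x ahead of the robot, y to its left, z up, the work surface at z = 0. Lengths are in m, angles in rad, forces in N, time in s.
With the tool pointing down it reaches from about 0.35 to 0.975 m from the base axis. Payload 4.9 kg.
Tool frame: the origin (TCP) lies on the centre line of the jaws, within the pads' length; the fingertips stand 25 mm ahead of it and the grasp point (between the pads) lies 6 mm ahead of it; z points along the fingers, y is the line along which they close (so a half turn about z gives the same grasp; the last joint's range is limited). The gripper opens to 85 mm and grips with 20 to 120 N. Pads are 22 mm wide; open, the fingers measure 114 mm over their backs; the gripper's body (76 mm by 85 mm) begins 54 mm behind the grasp point. The pads swing forward as they close: fully open they stand 13 mm farther back than shut.
Start: joints at [1.064, 0.053, 1.613, -0, 1.476, -0.119], TCP at [0.236, 0.579, 0.256] pointing down, gripper open.
Joint ranges: [-3.01, 3.01], [-1.01, 2.22], [0.06, 2.58], [-1.02, 4.17], [0.09, 2.62], [-3.14, 3.14]. Speed limits (rad/s): [2.57, 2.57, 3.14, 3.14, 3.14, 3.14].

INTERFACE

Orientations are given as a unit quaternion [w, x, y, z].
In Python, from plant import state, grab_frame, get_calibration, job gives the robot as it stands. The module is installed in compiled form; this text tells all that it offers.
- The arm moves only by the tool move_arm, never from a script. Its argument "targets" is a list that holds one entry, the list of rows, each a list of 5 numbers: the opening in per cent of the stroke, from 0 (shut) to 100 (fully open), then the shift along the tool's x, y, z as a fraction of full scale, then the turn about the tool's z as a fraction of full scale. A call has 1 to 5 rows; each row shifts and turns the commanded pose from where the row before left it, along the tool's axes as they then stand; what a row does not reach is not made up. Full scale, the value 1, is 0.6 m for a shift and 6 degrees for a turn. A row lasts 1/12 s, in which the tool goes at most 41.7 mm and 7.16 degrees, less where a joint would pass 70% of its speed; a pose out of reach is approached as far as the arm can. A call with a number of a shift or a turn outside -1 to 1 is refused whole. A call with a gripper value outside its range is refused whole. The fingers move at their own pace and stop on an object; the grip force is fixed at half the most. Time passes only in rows, so rows that do not move let the fingers close. It gives the time, the measured TCP pose, the force, the opening and the grip force at its end, in the units of the state.
- state(): the state, without advancing time (a new reading comes with each control period).
- grab_frame(name): name is "scene" or "side" or "wrist"; returns the picture (400x640x3 uint8, red, green, blue); there is no depth.
- get_calibration(name): a dict with "vertical_fov" (degrees; the focal length in pixels is half the picture's height over the tangent of half this angle, whatever the lens; pixels are square), "cx", "cy" (the principal point, pixels), "dist_coeffs" ([k1, k2, p1, p2, k3] as OpenCV has them; the pictures are not rectified), "R" (3x3) and "t" (3): a world point X has camera coordinates R X + t. Camera axes: x right, y down, z forward; pixel columns grow to the right and rows downward; lengths in m; the calibration is good to about 2 mm. A picture is of the moment at which its call begins: read the wrist's pose just before it. get_calibration takes no time and is no camera call; for the wrist camera it gives the pose at the moment of the call.
- job.job_done(): hands the job in; it is judged then, once.
The state is a dict: "time": time; "joint_pos": joint angles; "joint_vel": joint speeds; "joint_efforts": joint torques, N m; "tool_pos": TCP position; "tool_rot": TCP orientation; "contact_force": force on the tool from outside, world axes, zero at the start; "ft_torque": the same for the moment, N m; "gripper_width": opening from 0.0 (shut) to 1.0 (fully open); "grasp_force": force on a finger pad.
Only numpy, scipy, OpenCV 4.12 (cv2) and the standard library are available. Lean on these libraries where they do the work, as an engineer would, in place of code of your own. Each camera call takes 0.05 s, during which the arm holds its last target. There are 200 camera calls.

## Working session

There is one attempt and no reset: what is moved stays moved. The work goes in short steps, Python scripts to look and compute and a tool call to move; the robot and the scene stay as the last step left them, time stands still between calls to the robot, and variables do not carry over. Pictures are saved under pics/ and viewed, at most 10 in all, crops included, and the job is handed in when it is done.

Besides the shell and the picture viewer there is one more tool, called after ">>>" by a JSON object that holds its "op" and its "data", one argument or row to a line. move_arm: Moves the arm, as the interface text tells. Shift numbers are shares of 0.6 m and turn numbers shares of 6 degrees, none past 1 either way. Its arguments: {"type":"object","properties":{"targets":{"type":"array"}},"required":["targets"]}

```bash
mkdir -p pics; cat > h.py <<'E'
import numpy as np,cv2
from plant import state,grab_frame,get_calibration,job
def snap(n,f):
    c=get_calibration(n);im=grab_frame(n);cv2.imwrite('pics/'+f,im[:,:,::-1]);return im,c
def ray(c,uv,z):
    f=200/np.tan(np.radians(c['vertical_fov'])/2);K=np.array([[f,0,c['cx']],[0,f,c['cy']],[0,0,1]])
    p=cv2.undistortPoints(np.array([[uv]],float),K,np.array(c['dist_coeffs'],float))[0,0]
    R=np.array(c['R']);t=np.array(c['t']);o=-R.T@t;d=R.T@np.array([p[0],p[1],1]);return o+d*(z-o[2])/d[2]
E
python3 - <<'E'
from h import *
import pickle
s=state();print(s['tool_pos'],s['tool_rot'],s['gripper_width'],s['contact_force'])
a,ca=snap('scene','a.png');b,cb=snap('wrist','b.png')
pickle.dump((ca,cb),open('c1.pkl','wb'))
for c in(ca,cb):print(-np.array(c['R']).T@np.array(c['t']))
E
```

```text
[0.23606172 0.57809386 0.25507039] [-3.12515646e-04  1.92679899e-01  9.81261136e-01 -9.70838655e-04] 1.0021606156021634 [-0.35719982  0.19477163 -0.27455844]
[1.1746437  0.58049944 0.58622526]
[0.17008919 0.60424987 0.37369021]
```

View pics/a.png

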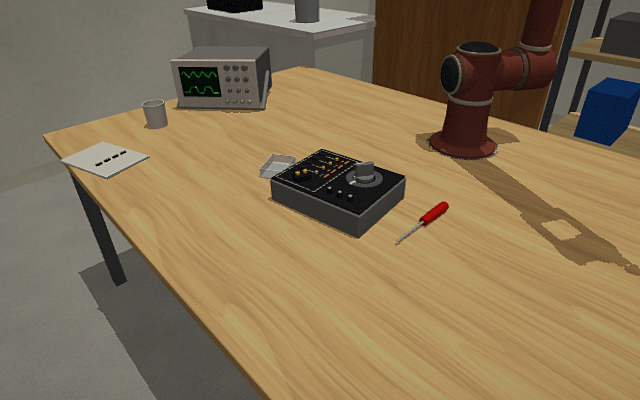

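View pics/b.png

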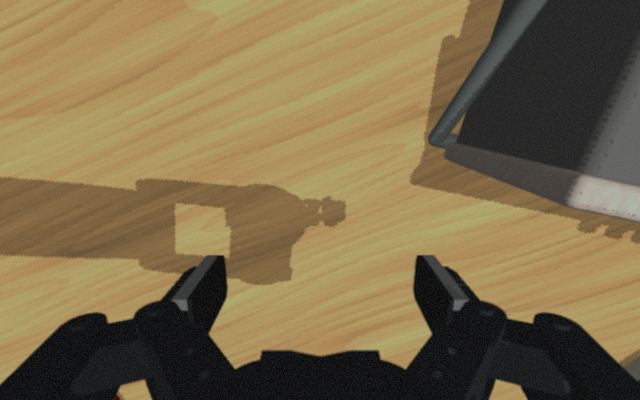

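```bash
python3 - <<'E'
from h import *
import pickle
c=pickle.load(open('c1.pkl','rb'))[0]
a=cv2.imread('pics/a.png');cv2.imwrite('pics/a2.png',cv2.resize(a[140:245,255:455],None,fx=4,fy=4,interpolation=cv2.INTER_CUBIC))
for u in[(363,181),(321,149),(405,180),(271,179),(360,214),(345,185)]:print(u,ray(c,u,.07))
E
```

```text
(363, 181) [0.50391641 0.00831432 0.07      ]
(321, 149) [ 0.45289636 -0.19941964  0.07      ]
(405, 180) [0.42579538 0.07937307 0.07      ]
(271, 179) [ 0.66157251 -0.16372221  0.07      ]
(360, 214) [0.61606327 0.0994971  0.07      ]
(345, 185) [ 0.54982713 -0.01003712  0.07      ]
```

View pics/a2.png

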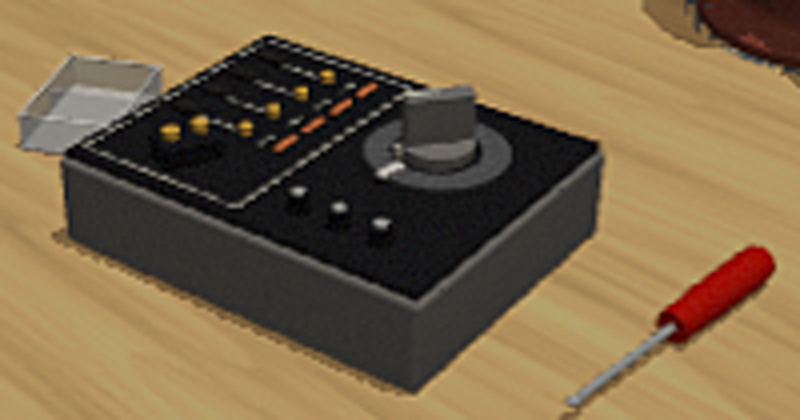

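The knob is at about (0.503, 0.010), with the mark pointing towards +x. The module is near the far -y edge, well away from the knob. Next I'll move over the knob.

>>> {"op": "move_arm", "data": {
  "targets": [
    [[100, -0.049, -0.043, 0, 0], [100, -0.049, -0.043, 0, 0], [100, -0.049, -0.043, 0, 0], [100, -0.049, -0.043, 0, 0], [100, -0.049, -0.043, 0, 0]]
  ]
}}

```text
time: 0.52
tool_pos: [0.3237, 0.4018, 0.2556]
tool_rot: [-0.0, 0.192, 0.981, -0.0]
contact_force: [1.5, 0.6, -0.9]
gripper_width: 1.002
grasp_force: 0.0
```

>>> {"op": "move_arm", "data": {
  "targets": [
    [[100, -0.049, -0.043, 0, 0], [100, -0.049, -0.043, 0, 0], [100, -0.049, -0.043, 0, 0], [100, -0.049, -0.043, 0, 0], [100, -0.049, -0.043, 0, 0]]
  ]
}}

```text
time: 0.93
tool_pos: [0.4111, 0.2267, 0.2559]
tool_rot: [-0.0, 0.193, 0.981, -0.0]
contact_force: [0.3, -0.5, -0.2]
gripper_width: 1.001
grasp_force: 0.0
```

>>> {"op": "move_arm", "data": {
  "targets": [
    [[100, -0.049, -0.043, 0, 0], [100, -0.049, -0.043, 0, 0], [100, -0.049, -0.043, 0, 0], [100, -0.049, -0.043, 0, 0], [100, -0.049, -0.043, 0, 0]]
  ]
}}

```text
time: 1.35
tool_pos: [0.4984, 0.0516, 0.2559]
tool_rot: [-0.0, 0.193, 0.981, 0.0]
contact_force: [0.1, 0.6, 0.6]
gripper_width: 1.001
grasp_force: 0.0
```

>>> {"op": "move_arm", "data": {
  "targets": [
    [[100, -0.049, -0.043, 0, 0], [100, -0.049, -0.043, 0, 0], [100, 0, 0, 0, 1], [100, 0, 0, 0, 1], [100, 0, 0, 0, 1]]
  ]
}}

```text
time: 1.77
tool_pos: [0.5331, -0.0175, 0.2555]
tool_rot: [-0.001, 0.347, 0.938, -0.0]
contact_force: [0.5, 0.3, -0.3]
gripper_width: 1.003
grasp_force: 0.0
```

```bash
python3 - <<'E'
from h import *
import pickle
b,c=snap('wrist','d.png');pickle.dump(c,open('c2.pkl','wb'))
s=state();print(s['tool_pos'],s['tool_rot'],s['joint_pos'],s['time'])
E
```

```text
[ 0.53295264 -0.01704842  0.25553391] [-7.22217953e-04  3.48269968e-01  9.37393992e-01 -1.09070566e-04] [-1.71608066e-01 -1.66918638e-01  1.82489445e+00  5.01751339e-05
  1.48507680e+00 -1.03095874e+00] 1.8167
```

View pics/d.png

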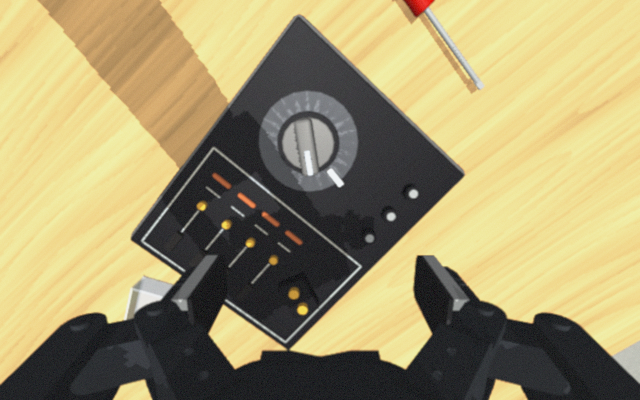

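```bash
python3 - <<'E'
import cv2
a=cv2.imread('pics/d.png');cv2.imwrite('pics/d2.png',cv2.resize(a[85:205,250:370],None,fx=5,fy=5,interpolation=cv2.INTER_CUBIC))
E
```

```text
(no output)
```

View pics/d2.png

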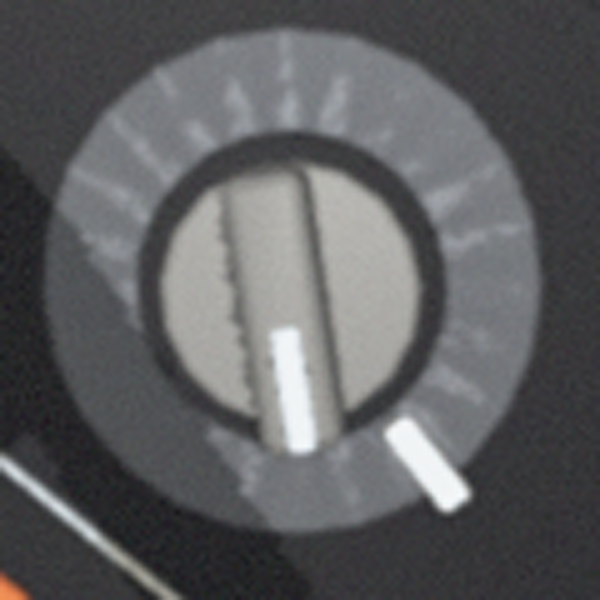

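```bash
python3 - <<'E'
from h import *
import pickle
c=pickle.load(open('c2.pkl','rb'))
g=lambda u,v,z:ray(c,(250+u/5,85+v/5),z)
k=g(293,280,.07);k2=g(289,286,.081);m=g(400,428,.077);mo=g(457,502,.077);l0=g(285,328,.115);l1=g(299,445,.115)
a=lambda v:np.degrees(np.arctan2(v[1],v[0]))
e0=g(262,172,.115);print('barfar',e0,'nearend',l1,'mid',(e0+l1)/2)
print(k,k2,m,np.linalg.norm((m-k)[:2]),'mark',a(m-k),a(mo-m),a(mo-k),'line',a(l1-l0),a(l1-e0),a(l1-k))
s=state();w,x,y,z=s['tool_rot'];print('toolx',np.degrees(np.arctan2(2*x*y,x*x-y*y)))
tx=np.array([x*x-y*y,2*x*y]);ty=np.array([2*x*y,y*y-x*x]);d=k[:2]-s['tool_pos'][:2];print(d@tx/.6,d@ty/.6)
E
```

```text
barfar [0.47497491 0.01319444 0.115     ] nearend [ 0.51181268 -0.01116025  0.115     ] mid [0.49339379 0.00101709 0.115     ]
[0.49288802 0.00201853 0.07      ] [0.4927241  0.00168907 0.081     ] [ 5.26627007e-01 -1.67587028e-04  7.70000000e-02] 0.033809737535884066 mark -3.707288422874364 -2.961822183991055 -3.44660151817422 line -34.353004194046534 -33.470024078834015 -34.85262044967679
toolx 139.23691851830546
0.07132498396536599 -0.0195297995337433
```

The crop shows the ring centre at about (309,141), the pointer line running down to (310,174), and the mark's inner end at (330,171). That puts the knob at (0.493, 0.002), the pointer at -34° and the mark at -3.5°. I'll align with the bar and go down part way.

>>> {"op": "move_arm", "data": {
  "targets": [
    [[100, 0, 0, 0, -0.55], [100, 0, 0, 0, -0.55], [100, 0.036, -0.006, 0, 0], [100, 0.037, -0.006, 0, 0], [100, 0, 0, 0.055, 0]]
  ]
}}

```text
time: 2.23
tool_pos: [0.4944, 0.0025, 0.2299]
tool_rot: [0.006, 0.287, 0.958, 0.001]
contact_force: [2.4, 0.5, 1.2]
gripper_width: 1.002
grasp_force: 0.0
```

>>> {"op": "move_arm", "data": {
  "targets": [
    [[100, 0, 0, 0.055, 0], [100, 0, 0, 0.049, 0], [100, 0, 0, 0, 0]]
  ]
}}

```text
time: 2.48
tool_pos: [0.4879, 0.0026, 0.1537]
tool_rot: [-0.006, 0.288, 0.958, -0.001]
contact_force: [-1.0, -0.0, -1.5]
gripper_width: 1.001
grasp_force: 0.0
```

```bash
python3 - <<'E'
from h import *
import pickle
s=state();b,c=snap('wrist','e.png');pickle.dump((c,s),open('c3.pkl','wb'))
print(s['tool_pos'],s['tool_rot'],s['contact_force'])
E
```

```text
[0.48794224 0.00264398 0.1537251 ] [-6.32000764e-03  2.88133005e-01  9.57569067e-01 -9.54032434e-04] [-1.01901013 -0.01515767 -1.540903  ]
```

View pics/e.png

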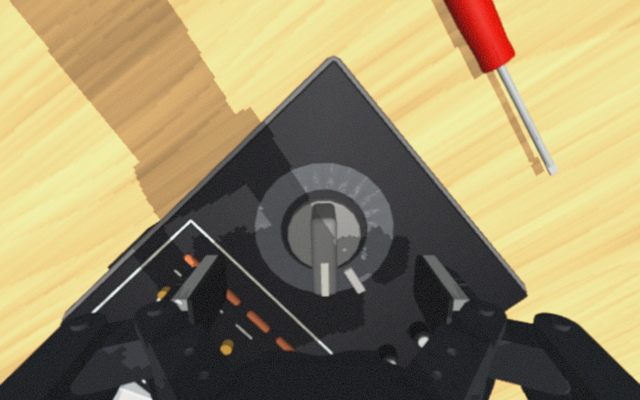

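```bash
python3 - <<'E'
from h import *
import pickle
c,s=pickle.load(open('c3.pkl','rb'))
print(ray(c,(324,228),.07),ray(c,(324,231),.081),(ray(c,(324,205),.115)+ray(c,(325,295),.115))/2,s['tool_pos'])
d=ray(c,(325,295),.115)-ray(c,(324,205),.115);print(np.degrees(np.arctan2(d[1],d[0])))
s=state();print(s['tool_pos'],s['tool_rot'],s['joint_vel'],s['contact_force'])
E
```

```text
[0.49318509 0.00125949 0.07      ] [0.49147893 0.00227032 0.081     ] [0.49077387 0.00273669 0.115     ] [0.48794224 0.00264398 0.1537251 ]
-32.628446077410935
[0.48983299 0.00235795 0.15711173] [-4.10482636e-03  2.88327761e-01  9.57522783e-01 -6.10357577e-04] [-0.00084477 -0.03585267 -0.08741763 -0.00150929  0.00913206  0.00723003] [-0.13552373 -0.00281007 -0.75863369]
```

>>> {"op": "move_arm", "data": {
  "targets": [
    [[100, 0, 0, 0, 0], [100, 0, 0, 0, 0], [100, 0, 0, 0, 0]]
  ]
}}

```text
time: 2.78
tool_pos: [0.4943, 0.0016, 0.1637]
tool_rot: [0.002, 0.289, 0.957, 0.0]
contact_force: [0.3, 0.3, 0.3]
gripper_width: 1.003
grasp_force: 0.0
```

>>> {"op": "move_arm", "data": {
  "targets": [
    [[100, 0, 0, 0.015, 0], [100, 0, 0, 0.02, 0], [100, 0, 0, 0.02, 0], [100, 0, 0, 0.015, 0], [100, 0, 0, 0.01, 0]]
  ]
}}

```text
time: 3.2
tool_pos: [0.4914, 0.002, 0.1104]
tool_rot: [-0.002, 0.289, 0.957, -0.0]
contact_force: [-0.6, -0.3, -0.2]
gripper_width: 1.001
grasp_force: 0.0
```

>>> {"op": "move_arm", "data": {
  "targets": [
    [[100, 0, 0, 0, 0], [100, 0, 0, 0, 0], [100, 0, 0, 0, 0], [100, 0, 0, 0, 0], [100, 0, 0, 0, 0]]
  ]
}}

```text
time: 3.62
tool_pos: [0.4932, 0.0017, 0.1136]
tool_rot: [0.001, 0.289, 0.957, 0.0]
contact_force: [-0.0, 1.1, -0.7]
gripper_width: 1.001
grasp_force: 0.0
```

>>> {"op": "move_arm", "data": {
  "targets": [
    [[0, 0, 0, 0, 0], [0, 0, 0, 0, 0], [0, 0, 0, 0, 0], [0, 0, 0, 0, 0], [0, 0, 0, 0, 0]]
  ]
}}

```text
time: 4.03
tool_pos: [0.4927, 0.0018, 0.1129]
tool_rot: [0.0, 0.289, 0.957, -0.0]
contact_force: [0.1, 1.3, -0.1]
gripper_width: 0.299
grasp_force: 0.0
```

>>> {"op": "move_arm", "data": {
  "targets": [
    [[0, 0, 0, 0, 0], [0, 0, 0, 0, 0], [0, 0, 0, 0, 0], [0, 0, 0, 0, 0], [0, 0, 0, 0, 0]]
  ]
}}

```text
time: 4.45
tool_pos: [0.4928, 0.0019, 0.1131]
tool_rot: [0.0, 0.289, 0.957, 0.0]
contact_force: [-0.5, 1.6, 1.6]
gripper_width: 0.152
grasp_force: 59.8
```

>>> {"op": "move_arm", "data": {
  "targets": [
    [[0, 0, 0, 0, -0.4], [0, 0, 0, 0, -0.5], [0, 0, 0, 0, -0.5], [0, 0, 0, 0, -0.5], [0, 0, 0, 0, -0.5]]
  ]
}}

```text
time: 4.87
tool_pos: [0.4927, 0.0016, 0.1131]
tool_rot: [-0.0, 0.166, 0.986, -0.0]
contact_force: [-1.4, -0.5, 2.6]
gripper_width: 0.155
grasp_force: 59.9
```

>>> {"op": "move_arm", "data": {
  "targets": [
    [[0, 0, 0, 0, -0.5], [0, 0, 0, 0, -0.5], [0, 0, 0, 0, -0.5], [0, 0, 0, 0, -0.5], [0, 0, 0, 0, -0.5]]
  ]
}}

```text
time: 5.28
tool_pos: [0.4926, 0.0013, 0.1131]
tool_rot: [-0.0, 0.035, 0.999, -0.001]
contact_force: [-1.8, -2.0, 1.8]
gripper_width: 0.154
grasp_force: 60.0
```

>>> {"op": "move_arm", "data": {
  "targets": [
    [[0, 0, 0, 0, -0.1], [0, 0, 0, 0, 0], [0, 0, 0, 0, 0]]
  ]
}}

```text
time: 5.53
tool_pos: [0.4926, 0.0013, 0.1131]
tool_rot: [-0.0, 0.032, 0.999, -0.001]
contact_force: [-1.9, -3.5, 3.3]
gripper_width: 0.148
grasp_force: 60.2
```

```bash
python3 - <<'E'
from h import *
import pickle
s=state();b,c=snap('wrist','f.png');pickle.dump((c,s),open('c4.pkl','wb'))
cv2.imwrite('pics/f2.png',cv2.resize(b[120:360,160:480,::-1],None,fx=2.4,fy=2.4,interpolation=cv2.INTER_CUBIC))
w,x,y,z=s['tool_rot'];print(s['tool_pos'],np.degrees(np.arctan2(2*x*y,x*x-y*y)),s['contact_force'],s['ft_torque'])
E
```

```text
[0.49261786 0.00133573 0.11305184] 176.33549654104758 [-1.94554726 -3.49784572  3.30455968] [-0.46383856  0.41514463  0.06044286]
```

View pics/f2.png

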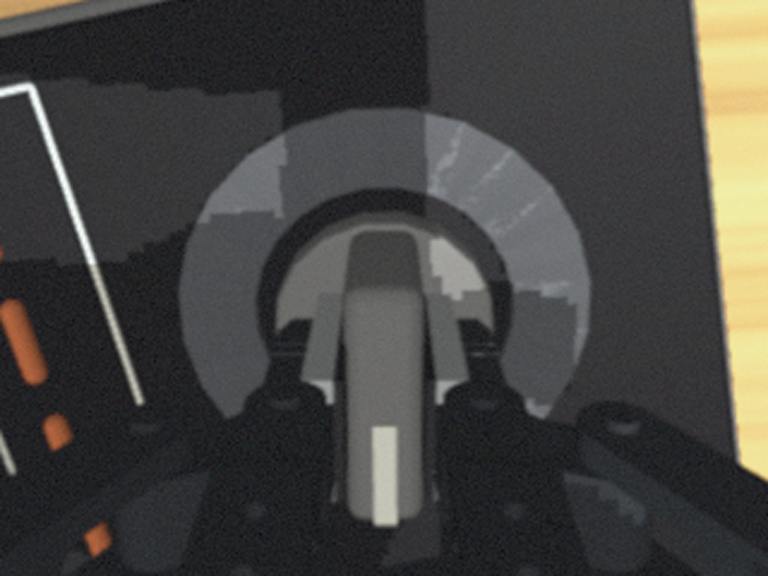

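The bar is held squarely between the pads and points at about -3.7°, which is on the mark. I'll turn 3° further anticlockwise, then pull lightly.

>>> {"op": "move_arm", "data": {
  "targets": [
    [[0, 0, 0, 0, -0.5], [0, 0, 0, 0, 0], [0, 0, 0, -0.00167, 0], [0, 0, 0, -0.00167, 0], [0, 0, 0, 0, 0]]
  ]
}}

```text
time: 6.0
tool_pos: [0.4925, 0.0013, 0.1143]
tool_rot: [-0.0, 0.006, 1.0, -0.001]
contact_force: [-0.2, -5.2, -1.8]
gripper_width: 0.149
grasp_force: 59.5
```

>>> {"op": "move_arm", "data": {
  "targets": [
    [[0, 0, 0, -0.00167, 0], [0, 0, 0, -0.00167, 0], [0, 0, 0, -0.00167, 0], [0, 0, 0, 0, 0], [0, 0, 0, 0, 0]]
  ]
}}

```text
time: 6.42
tool_pos: [0.4926, 0.0013, 0.117]
tool_rot: [0.0, 0.006, 1.0, -0.001]
contact_force: [1.5, -5.2, -4.7]
gripper_width: 0.154
grasp_force: 59.2
```

>>> {"op": "move_arm", "data": {
  "targets": [
    [[0, 0, 0, -0.0015, 0], [0, 0, 0, 0, 0], [0, 0, 0, 0, 0]]
  ]
}}

```text
time: 6.67
tool_pos: [0.4925, 0.0014, 0.1176]
tool_rot: [0.0, 0.006, 1.0, -0.001]
contact_force: [2.6, -5.4, -4.8]
gripper_width: 0.154
grasp_force: 59.0
```

>>> {"op": "move_arm", "data": {
  "targets": [
    [[0, 0, 0, 0, -0.25], [0, 0, 0, 0, 0], [0, 0, 0, 0, 0]]
  ]
}}

```text
time: 6.92
tool_pos: [0.4925, 0.0013, 0.1177]
tool_rot: [0.0, -0.007, 1.0, -0.001]
contact_force: [2.0, -5.8, -4.7]
gripper_width: 0.151
grasp_force: 59.1
```

>>> {"op": "move_arm", "data": {
  "targets": [
    [[0, 0, 0, 0, -0.25], [0, 0, 0, 0, 0], [0, 0, 0, 0, 0]]
  ]
}}

```text
time: 7.17
tool_pos: [0.4925, 0.0013, 0.1177]
tool_rot: [0.0, -0.02, 1.0, -0.001]
contact_force: [1.9, -5.3, -5.7]
gripper_width: 0.152
grasp_force: 59.1
```

```bash
python3 -c "
from h import *
s=state();print(s['tool_pos'],s['contact_force'],s['ft_torque'])"
```

```text
[0.49253567 0.0012849  0.11766834] [ 1.91579331 -5.28444435 -5.73513216] [-0.98000531 -0.29765299 -0.02906489]
```

>>> {"op": "move_arm", "data": {
  "targets": [
    [[0, 0, 0, 0, -0.25], [0, 0, 0, 0, 0], [0, 0, 0, 0, 0]]
  ]
}}

```text
time: 7.42
tool_pos: [0.4926, 0.0012, 0.1177]
tool_rot: [0.0, -0.033, 0.999, -0.001]
contact_force: [2.0, -4.8, -4.7]
gripper_width: 0.154
grasp_force: 59.1
```

>>> {"op": "move_arm", "data": {
  "targets": [
    [[0, 0, 0, 0, -0.25], [0, 0, 0, 0, 0], [0, 0, 0, 0, 0]]
  ]
}}

```text
time: 7.67
tool_pos: [0.4925, 0.0012, 0.1177]
tool_rot: [0.0, -0.046, 0.999, -0.001]
contact_force: [1.5, -5.4, -5.1]
gripper_width: 0.15
grasp_force: 59.1
```

>>> {"op": "move_arm", "data": {
  "targets": [
    [[0, 0, 0, 0, -0.25], [0, 0, 0, 0, 0], [0, 0, 0, 0, 0]]
  ]
}}

```text
time: 7.92
tool_pos: [0.4925, 0.0012, 0.1176]
tool_rot: [0.0, -0.059, 0.998, -0.001]
contact_force: [1.9, -5.9, -4.7]
gripper_width: 0.151
grasp_force: 59.1
```

>>> {"op": "move_arm", "data": {
  "targets": [
    [[0, 0, 0, 0, -0.25], [0, 0, 0, 0, 0], [0, 0, 0, 0, 0]]
  ]
}}

```text
time: 8.17
tool_pos: [0.4926, 0.0012, 0.1177]
tool_rot: [0.0, -0.072, 0.997, -0.001]
contact_force: [1.7, -5.9, -5.4]
gripper_width: 0.155
grasp_force: 59.1
```

>>> {"op": "move_arm", "data": {
  "targets": [
    [[0, 0, 0, 0, -0.25], [0, 0, 0, 0, 0], [0, 0, 0, 0, 0]]
  ]
}}

```text
time: 8.42
tool_pos: [0.4926, 0.0011, 0.1177]
tool_rot: [0.0, -0.086, 0.996, -0.001]
contact_force: [2.7, -5.8, -4.6]
gripper_width: 0.157
grasp_force: 59.1
```

>>> {"op": "move_arm", "data": {
  "targets": [
    [[0, 0, 0, 0, -0.25], [0, 0, 0, 0, 0], [0, 0, 0, 0, 0]]
  ]
}}

```text
time: 8.67
tool_pos: [0.4925, 0.0011, 0.1176]
tool_rot: [-0.0, -0.099, 0.995, -0.001]
contact_force: [2.0, -5.3, -5.8]
gripper_width: 0.152
grasp_force: 59.1
```

Nothing on the + side. I'll raise the knob about 0.5 mm more and come back in 2.5° steps, still feeling for the notch.

>>> {"op": "move_arm", "data": {
  "targets": [
    [[0, 0, 0, -0.001, 0], [0, 0, 0, 0, 0.42], [0, 0, 0, 0, 0], [0, 0, 0, 0, 0]]
  ]
}}

```text
time: 9.0
tool_pos: [0.4926, 0.0011, 0.1181]
tool_rot: [0.0, -0.077, 0.997, -0.001]
contact_force: [2.0, -6.9, -5.6]
gripper_width: 0.149
grasp_force: 58.9
```

>>> {"op": "move_arm", "data": {
  "targets": [
    [[0, 0, 0, 0, 0.42], [0, 0, 0, 0, 0], [0, 0, 0, 0, 0]]
  ]
}}

```text
time: 9.25
tool_pos: [0.4925, 0.0012, 0.1181]
tool_rot: [0.0, -0.055, 0.999, -0.001]
contact_force: [2.8, -6.4, -5.5]
gripper_width: 0.15
grasp_force: 58.9
```

>>> {"op": "move_arm", "data": {
  "targets": [
    [[0, 0, 0, 0, 0.42], [0, 0, 0, 0, 0], [0, 0, 0, 0, 0]]
  ]
}}

```text
time: 9.5
tool_pos: [0.4925, 0.0012, 0.1181]
tool_rot: [0.0, -0.033, 0.999, -0.001]
contact_force: [2.8, -5.4, -5.7]
gripper_width: 0.155
grasp_force: 59.0
```

>>> {"op": "move_arm", "data": {
  "targets": [
    [[0, 0, 0, 0, 0.42], [0, 0, 0, 0, 0], [0, 0, 0, 0, 0]]
  ]
}}

```text
time: 9.75
tool_pos: [0.4925, 0.0013, 0.1181]
tool_rot: [0.0, -0.011, 1.0, -0.001]
contact_force: [3.4, -6.0, -6.3]
gripper_width: 0.154
grasp_force: 59.0
```

>>> {"op": "move_arm", "data": {
  "targets": [
    [[0, 0, 0, 0, 0.4], [0, 0, 0, 0, 0.4], [0, 0, 0, 0, 0.3], [0, 0, 0, 0, 0], [0, 0, 0, 0, 0]]
  ]
}}

```text
time: 10.17
tool_pos: [0.4925, 0.0014, 0.1181]
tool_rot: [0.0, 0.047, 0.999, -0.0]
contact_force: [1.5, -5.0, -5.4]
gripper_width: 0.151
grasp_force: 59.0
```

>>> {"op": "move_arm", "data": {
  "targets": [
    [[0, 0, 0, 0, 0.25], [0, 0, 0, 0, 0], [0, 0, 0, 0, 0]]
  ]
}}

```text
time: 10.42
tool_pos: [0.4925, 0.0015, 0.1181]
tool_rot: [0.0, 0.06, 0.998, -0.0]
contact_force: [1.9, -4.4, -5.8]
gripper_width: 0.15
grasp_force: 59.0
```

>>> {"op": "move_arm", "data": {
  "targets": [
    [[0, 0, 0, 0, 0.25], [0, 0, 0, 0, 0], [0, 0, 0, 0, 0]]
  ]
}}

```text
time: 10.67
tool_pos: [0.4925, 0.0015, 0.1189]
tool_rot: [-0.0, 0.072, 0.997, -0.0]
contact_force: [0.1, -5.1, -3.0]
gripper_width: 0.157
grasp_force: 59.4
```

The pull dropped and z jumped, so the pin is in the notch. I'll keep pulling straight up, gently.

>>> {"op": "move_arm", "data": {
  "targets": [
    [[0, 0, 0, -0.00167, 0], [0, 0, 0, -0.00167, 0], [0, 0, 0, 0, 0], [0, 0, 0, 0, 0]]
  ]
}}

```text
time: 11.0
tool_pos: [0.4926, 0.0015, 0.1212]
tool_rot: [-0.0, 0.072, 0.997, -0.0]
contact_force: [0.1, -4.7, -1.9]
gripper_width: 0.15
grasp_force: 59.5
```

>>> {"op": "move_arm", "data": {
  "targets": [
    [[0, 0, 0, -0.00167, 0], [0, 0, 0, -0.00167, 0], [0, 0, 0, -0.00125, 0], [0, 0, 0, 0, 0], [0, 0, 0, 0, 0]]
  ]
}}

```text
time: 11.42
tool_pos: [0.4926, 0.0015, 0.124]
tool_rot: [-0.0, 0.072, 0.997, -0.0]
contact_force: [0.6, -4.6, -2.1]
gripper_width: 0.144
grasp_force: 59.5
```

>>> {"op": "move_arm", "data": {
  "targets": [
    [[0, 0, 0, -0.001, 0], [0, 0, 0, 0, 0], [0, 0, 0, 0, 0]]
  ]
}}

```text
time: 11.67
tool_pos: [0.4926, 0.0015, 0.1245]
tool_rot: [-0.0, 0.072, 0.997, -0.0]
contact_force: [-0.6, -5.0, -1.9]
gripper_width: 0.146
grasp_force: 59.5
```

>>> {"op": "move_arm", "data": {
  "targets": [
    [[60, 0, 0, 0, 0], [60, 0, 0, 0, 0], [60, 0, 0, 0, 0], [60, 0, 0, 0, 0], [60, 0, 0, 0, 0]]
  ]
}}

```text
time: 12.08
tool_pos: [0.4928, 0.0021, 0.1249]
tool_rot: [0.0, 0.072, 0.997, 0.0]
contact_force: [-0.8, -0.2, -0.0]
gripper_width: 0.598
grasp_force: 0.0
```

>>> {"op": "move_arm", "data": {
  "targets": [
    [[60, 0, 0, 0, 0], [60, 0, 0, -0.02, 0], [60, 0, 0, -0.03, 0], [60, 0, 0, -0.03, 0], [60, 0, 0, -0.03, 0]]
  ]
}}

```text
time: 12.5
tool_pos: [0.4927, 0.0019, 0.1924]
tool_rot: [0.0, 0.072, 0.997, 0.0]
contact_force: [0.6, 0.5, -0.4]
gripper_width: 0.602
grasp_force: 0.0
```

>>> {"op": "move_arm", "data": {
  "targets": [
    [[60, 0, 0, -0.03, 0], [60, 0, 0, -0.02, 0], [60, 0, 0, 0, 0], [60, 0, 0, 0, 0], [60, 0, 0, 0, 0]]
  ]
}}

```text
time: 12.92
tool_pos: [0.4922, 0.0019, 0.2198]
tool_rot: [-0.001, 0.072, 0.997, 0.0]
contact_force: [0.6, 0.8, 0.3]
gripper_width: 0.597
grasp_force: 0.0
```

```bash
python3 - <<'E'
from h import *
b,c=snap('wrist','g.png')
print(state()['tool_pos'],state()['contact_force'])
for u in []:pass
import pickle;pickle.dump(c,open('c5.pkl','wb'))
E
```

```text
[0.49195187 0.0019137  0.21930818] [-0.09689501  0.85637153  0.42045777]
```

View pics/g.png

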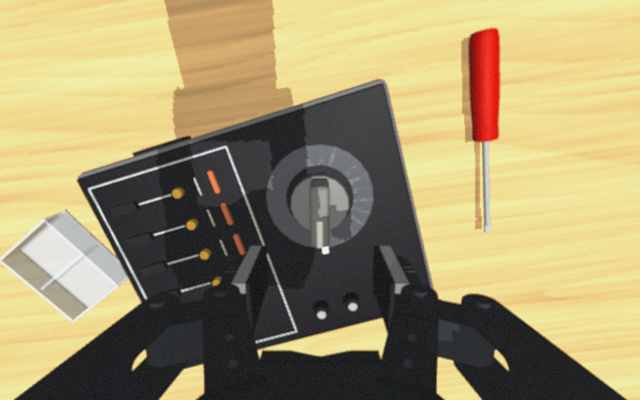

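The gripper is clear of the knob. The bar runs from (319,179) to (322,248), with the white mark right beside its tip at (326,250). The knob rose 11.5 mm with only a light pull, so it is locked. Handing in.

```bash
python3 -c "
from h import *
print(job.job_done())"
```

```text
the job is handed in; nothing more can be done
None
```

I turned the knob to the mark, found the catch about 5–6° clockwise of it, pulled the knob out about 11.5 mm so it locked, let go, and handed the job in; no verdict came back.

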